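# Dock the core probe and refit the hob's knob after cleaning, then press and hold

## Task

The induction hob has been cleaned: first put its cordless temperature probe from the white drying block back into the probe dock on the hob's front strip, fully home and upright, and let go of it. Then pick up the loose control knob, turn it so that its keyed bore matches the D-shaped shaft, push it fully onto the shaft, and press and hold it to pair the probe: finish while still gripping the knob and keeping it pressed all the way down. Leave everything else standing where it is.

Things in the scene. Friction and masses are not known exactly. Their poses are not given: they have to be found in the camera images.
- hob: Steel countertop induction hob with black glass, 330 deep x 270 wide x 70 high; it stands firm, its place and yaw vary. Origin: centre of its underside; x to its back, z up. Its front 80 mm are a flat steel control strip, 70 mm above the counter. A lidded pot 165 wide, 125 high stands on the glass, 100 mm clear behind the dock and shaft.
- dock (a point): Centre of the mouth of the probe dock, level with the strip's top, in the left half of the strip seen from the robot: a round upright hole 9 mm wide and 56 mm deep in a thin black surround. z up, x to the hob's back.
- shaft_top (a point): Top end, on the centre line, of the brass D-shaft that stands upright from the right half of the strip, 130 mm right of the dock, 22 mm proud. 12 mm wide, with one flat, 2 mm from the centre line, down its whole length; rim bevelled 1.2 mm. z up, x points square out of the flat. It turns only stiffly (0.15 Nm): meet it as it stands, up to 0.55 rad off the hob's x.
- shaft (a joint): How far the D-shaft is pressed straight down against its spring: 0 is up, 0.005 m the stop. It takes 3.2 N to start it and 7.2 N to reach the stop.
- knob: Loose black cooker knob standing on its skirt on the counter at one side of the hob, 40 mm tall, 60 g. Round skirt 44 wide, 18 high; above it (18 to 40 mm) a straight grip bar 13 thick, 49 long, along x, with a metal line and a pointed nose at the +x end that juts 7 mm over the skirt. Origin: centre of the underside; z up, x to the nose.
- bore (a point): Mouth of the knob's bore, in its underside (same place and axes as knob). A D like the shaft's with 0.8 mm play all round, 15 mm deep, its flat on the nose side: the nose must point the way the shaft's flat faces. Fully on, the bore's roof rests on the shaft's end, the mouth 15 mm below shaft_top and 7 mm above the strip; then pressing the knob presses the shaft.
- nose (a point): Tip of the knob's pointed nose, 29 mm from the knob's axis and 28 mm above its underside; same axes as the knob.
- probe: Cordless temperature probe, 60 g, upright in the drying block: round black handle 16 mm thick, 46 tall, with a 19 mm flange at its foot; below, a steel rod 7 thick, 52 long, its last 12 mm tapering to a point. Origin: on the axis at the flange's underside, 60 mm above the counter in the block; z up. Home in the dock, the flange rests on the strip.
- drying_block: White block 108 x 58 x 60 mm with three upright holes in a row, on the counter on the other side of the hob from the knob (either may be left or right). 0.9 kg. Origin: centre of its underside, x along the row; the probe stands in the hole at x = +32 mm.
- flour_shaker: Flour shaker 61 wide, 84 tall, bystander at the left.
- tape_roll: Roll of tape, bystander at the right.
- bench_scraper: Bench scraper with a wooden grip, lying at the front left.
- pastry_brush: Pastry brush lying at the front right.
Mind the look-alikes: they are no part of the job. Several things look just like the knob: the one meant starts farthest to the robot's right.

How it is judged:
On the way, in this order (a step that is already met when the one before it is completed fails the run):
1. the probe is fully home in the dock, let go, with the knob not yet on the shaft (horizontal distance between probe and dock below 0.003 m and z of probe in the frame of dock below 0.003 m and angle between probe's own z axis and vertical below 0.08 rad and contact force between the fingers and probe below 0.1 N and distance between knob and shaft_top above 0.05 m), for 0.2 s.
2. the knob is fully on the D-shaft, its flat matched (z of knob in the frame of shaft_top below -0.0125 m and horizontal distance between knob and shaft_top below 0.003 m and angle between the x axis of knob and the x axis of shaft_top, either way round below 0.3 rad and angle between knob's own z axis and vertical below 0.12 rad and x of nose in the frame of shaft_top above 0.024 m), for 0.1 s.
At the end, for the whole second after the job is handed in: In the last second the fingers grip the knob; it sits on the D-shaft (12.5 mm deep or more, within 3 mm, nose at the flat, upright within 0.12 rad) and holds it pressed by over 3 of its 5 mm; the probe stands untouched in its dock, within 3 mm of the strip, upright within 0.08 rad (all of step 2 and horizontal distance between probe and dock below 0.003 m and z of probe in the frame of dock below 0.003 m and angle between probe's own z axis and vertical below 0.08 rad and contact force between the arm and probe below 0.1 N and value of joint shaft above 0.003 m and contact force between the fingers and knob above 2 N); the arm keeps its last pose, push and grip.
It fails at once if a bystander or the drying block is pushed away by more than 30 mm (distance of any of flour_shaker, tape_roll, bench_scraper, pastry_brush, drying_block from where it was at the start of the episode above 0.03 m).
It also fails if it takes over 51 s, if anything falls off the work surface, if the arm or the gripper's body presses on something with over 40 N, if the wrist force passes 120 N, or if a joint passes its speed limit or range.

## Robot

A 7-joint arm with a two-finger parallel gripper is mounted at the origin on a cart in front of the work surface, level with it; the furniture and walls round the work are solid. World frame = base frame: x ahead of the robot, y to its left, z up, the work surface at z = 0. Lengths are in m, angles in rad, forces in N, time in s.
With the tool pointing down it reaches from about 0.4 to 0.85 m from the base axis. Payload 4.5 kg.
Tool frame: the origin (TCP) lies midway between the tips of the shut fingers; the grasp point (between the pads) lies 19 mm behind it (r.grip_point_offset is the distance from the TCP to the grasp point, in m); z points along the fingers, y is the line along which they close (so a half turn about z gives the same grasp; the last joint's range is limited). The gripper opens to 88 mm and grips with 3 to 60 N. Pads are 18 mm wide; open, the fingers measure 123 mm over their backs; the gripper's body (75 mm by 187 mm) begins 45 mm behind the grasp point.
Start: joints at [1.262, 0.689, -0.195, 1.565, 0.157, 0.902, -0.215], TCP at [0.21, -0.589, 0.239] pointing down, gripper open.
Joint ranges: [-3.01, 3.01], [-0.46, 2.08], [-1.47, 1.51], [0.13, 2.56], [-1, 4.14], [0.04, 2.09], [-2.66, 2.66]. Speed limits (rad/s): [2.57, 2.57, 3.14, 3.14, 3.14, 3.14, 3.14].

## Interface

Orientations are given as a unit quaternion [x, y, z, w].
In Python, from plant import r, optics gives the robot as it stands.
- The arm moves only by the shell command python3 -m pendant 'ROWS' [OPENING] [FORCE]. ROWS is JSON, a list of rows, each a list of 6 numbers: the shift along the tool's x, y, z as a fraction of full scale, then the turn, a rotation vector about the tool's x, y, z as a fraction of full scale. A call has 1 to 5 rows; each row shifts and turns the commanded pose from where the row before left it, along the tool's axes as they then stand; what a row does not reach is not made up. Full scale, the value 1, is 0.025 m for a shift and pi rad for a turn. A row lasts 1/12 s, in which the tool goes at most 41.7 mm and 7.16 degrees, less where a joint would pass 70% of its speed; a pose out of reach is approached as far as the arm can. A call with a number of a shift or a turn outside -1 to 1 is refused whole. A call with a gripper value outside its range is refused whole. OPENING is the opening, from -1 (shut) to 1 (fully open), set as the call begins (- or left out, the last holds). The fingers move at their own pace and stop on an object; FORCE is the grip in N (left out, the last holds). Time passes only in rows, so rows that do not move let the fingers close. It gives the time, the measured TCP pose, the force, the opening and the grip force at its end, in the units of the state.
- r.get_state(): the state, without advancing time (a new reading comes with each control period).
- optics.snapshot(name): name is "side" or "top" or "wrist"; returns (picture, depth): 400x640x3 uint8, blue, green, red; 400x640 float32, m along the optical axis (not along the pixel's ray), 0 where there is no reading.
- optics.calibration(name): a dict with "vfov" (degrees; the focal length in pixels is half the picture's height over the tangent of half this angle, whatever the lens; pixels are square), "cx", "cy" (the principal point, pixels), "cam_to_world" (4x4, takes a point from camera to world coordinates); the wrist camera has in their place "tool_from_camera" (4x4, takes a point from camera to tool coordinates, whose origin is the TCP and whose axes are the flange's). Camera axes: x right, y up, looking along -z (the intrinsics and any distortion apply to the point x, -y, -z); pixel columns grow to the right and rows downward; lengths in m; the calibration is good to about 2 mm. A picture is of the moment at which its call begins: read the wrist's pose just before it. calibration takes no time and is no camera call.
- r.finish_job(): hands the job in; it is judged then, once.
The state is a dict: "clock": time; "q": joint angles; "qd": joint speeds; "joint_torque": joint torques, N m; "tool_pos": TCP position; "eef_rot": TCP orientation; "contact_force": force on the tool from outside, world axes, zero at the start; "moment": the same for the moment, N m; "opening": opening from 0.0 (shut) to 1.0 (fully open); "finger_force": force on a finger pad.
Only numpy, scipy, OpenCV 4.12 (cv2) and the standard library are available. Lean on these libraries where they do the work, as an engineer would, in place of code of your own. Each camera call takes 0.05 s, during which the arm holds its last target. There are 200 camera calls.

## Working session

There is one attempt and no reset: what is moved stays moved. The work goes in short steps, Python scripts to look and compute and a shell command to move; the robot and the scene stay as the last step left them, time stands still between calls to the robot, and variables do not carry over. Pictures are saved under pics/ and viewed, at most 10 in all, crops included, and the job is handed in when it is done.

```bash
ls; mkdir -p pics
cat > h.py <<'E'
import numpy as np, cv2
from plant import r, optics
from scipy.spatial.transform import Rotation as R
def cal(n): return optics.calibration(n)
def f(c): return 200/np.tan(np.radians(c['vfov'])/2)
E
python3 - <<'E'
from h import *
s=r.get_state(); print({k:np.round(v,3).tolist() for k,v in s.items()}, r.grip_point_offset)
for n in ['side','top','wrist']:
    c=cal(n); print(n,c)
    im,d=optics.snapshot(n); cv2.imwrite(f'pics/{n}0.png',im); np.savez(f'{n}0.npz',im=im,d=d)
E
```

```text
pics
{'clock': 0.0, 'q': [1.262, 0.69, -0.195, 1.566, 0.157, 0.903, -0.215], 'qd': [0.0, -0.001, -0.002, -0.001, -0.001, -0.001, -0.0], 'joint_torque': [0.0, -52.757, -1.267, -15.343, -0.052, 0.007, 0.0], 'tool_pos': [0.21, -0.588, 0.238], 'eef_rot': [0.985, 0.171, -0.0, -0.001], 'contact_force': [-0.078, 0.191, -0.679], 'moment': [-0.019, 0.013, -0.068], 'finger_force': 0.0, 'opening': 0.998} 0.0187
side {'vfov': 45.71812709062534, 'cx': 315.639590421395, 'cy': 203.98164340260467, 'cam_to_world': array([[-0.84217863,  0.37704094, -0.38545464,  0.03011764],
       [-0.53869951, -0.55760706,  0.63156726,  0.84781559],
       [ 0.02319448,  0.73953668,  0.67271652,  0.98432333],
       [ 0.        ,  0.        ,  0.        ,  1.        ]])}
top {'vfov': 44.26176171987143, 'cx': 324.65023799025437, 'cy': 207.60421473186844, 'cam_to_world': array([[-0.21773647,  0.87977293, -0.42259961, -0.18008426],
       [-0.97599542, -0.19410233,  0.09877867,  0.17740999],
       [ 0.00487523,  0.433963  ,  0.9009175 ,  1.62269964],
       [ 0.        ,  0.        ,  0.        ,  1.        ]])}
wrist {'vfov': 69.70124199945107, 'cx': 317.0597652219944, 'cy': 201.85853960596782, 'tool_from_camera': array([[ 3.88816910e-05,  9.58683741e-01,  2.84474046e-01,
         7.41795805e-02],
       [ 9.99999689e-01,  1.86950005e-04, -7.66704772e-04,
         6.94131338e-05],
       [-7.88209823e-04,  2.84473988e-01, -9.58683435e-01,
        -1.46048654e-01],
       [ 0.00000000e+00,  0.00000000e+00,  0.00000000e+00,
         1.00000000e+00]])}
```

View pics/top0.png

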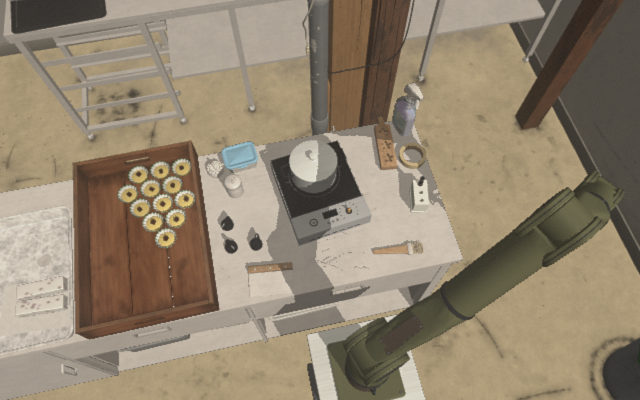

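View pics/side0.png

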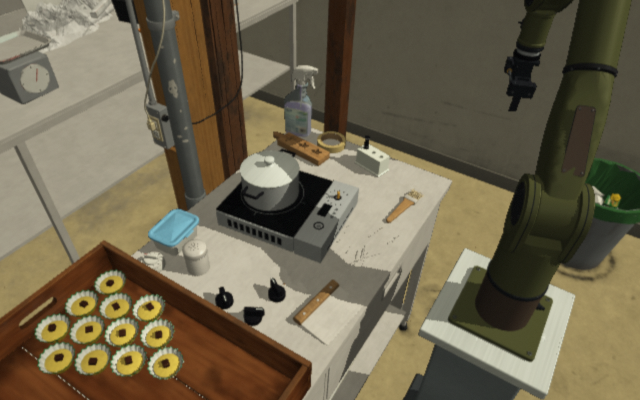

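The top view shows the hob strip with the dock at about (311,222) and the shaft at about (349,209). The block is at (420,195) with the probe at (421,183). The three knobs are at (226,224), (231,246) and (256,242). The rightmost one, (256,242), is at (277,290) in the side view.

```bash
cat >> h.py <<'E'
def toolT(s=None):
    s=s or r.get_state(); T=np.eye(4); T[:3,:3]=R.from_quat(s['eef_rot']).as_matrix(); T[:3,3]=s['tool_pos']; return T
def c2w(n,T=None):
    c=cal(n); return (toolT() if T is None else T)@c['tool_from_camera'] if n=='wrist' else c['cam_to_world']
def ray(n,uv,z,T=None):
    "pixel -> world point on plane z"
    c=cal(n); M=c2w(n,T); d=M[:3,:3]@np.array([(uv[0]-c['cx'])/f(c),-(uv[1]-c['cy'])/f(c),-1]); o=M[:3,3]
    return o+d*(z-o[2])/d[2]
def cloud(n,d,T=None):
    c=cal(n); M=c2w(n,T); v,u=np.mgrid[:400,:640]; F=f(c)
    P=np.stack([(u-c['cx'])/F*d,-(v-c['cy'])/F*d,-d],-1); W=P@M[:3,:3].T+M[:3,3]; W[d<=0]=np.nan; return W
def proj(n,P,T=None):
    c=cal(n); p=np.linalg.inv(c2w(n,T))@np.r_[P,1]; return c['cx']+f(c)*p[0]/-p[2], c['cy']-f(c)*p[1]/-p[2]
def move(P,yaw_y=None):
    "rows-units to bring TCP to P (tool axes), and turn about tool z to set direction of tool y (mod pi), tilt"
    T=toolT(); d=T[:3,:3].T@(np.array(P)-T[:3,3]); print('TCP',T[:3,3].round(4),'shift/25mm',(d/.025).round(3))
E
python3 - <<'E'
from h import *
for n,pts in dict(top=[(311,222,.07),(349,209,.092),(420,195,.06),(421,180,.106),(226,224,.02),(231,246,.02),(256,242,.02)],side=[(277,290,.02),(318,226,.07),(337,196,.092),(366,140,.106)]).items():
    d=np.load(n+'0.npz')['d']; W=cloud(n,d)
    for u,v,z in pts: print(n,u,v,ray(n,(u,v),z).round(3),W[v,u].round(3))
im=np.load('top0.npz')['im'][165:260,215:445]; cv2.imwrite('pics/topc.png',cv2.resize(im,None,fx=3.4,fy=3.4,interpolation=cv2.INTER_CUBIC))
E
```

```text
top 311 222 [0.505 0.065 0.07 ] [0.506 0.065 0.067]
top 349 209 [ 0.515 -0.071  0.092] [ 0.512 -0.07   0.099]
top 420 195 [ 0.528 -0.338  0.06 ] [ 0.529 -0.338  0.059]
top 421 180 [ 0.564 -0.344  0.106] [ 0.564 -0.344  0.105]
top 226 224 [0.584 0.358 0.02 ] [0.575 0.356 0.039]
top 231 246 [0.497 0.353 0.02 ] [0.488 0.35  0.042]
top 256 242 [0.493 0.265 0.02 ] [0.486 0.264 0.036]
side 277 290 [0.49  0.268 0.02 ] [0.482 0.278 0.038]
side 318 226 [0.501 0.061 0.07 ] [0.505 0.054 0.062]
side 337 196 [ 0.509 -0.053  0.092] [ 0.516 -0.065  0.08 ]
side 366 140 [ 0.564 -0.328  0.106] [ 0.571 -0.344  0.094]
```

View pics/topc.png

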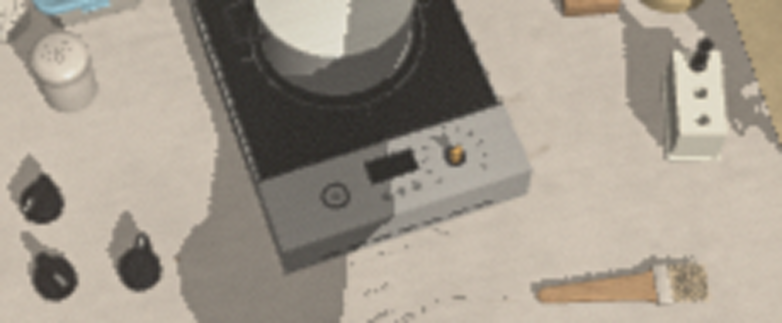

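The upscaled top view shows the dock ring at crop (335,195), the brass shaft at (456,155) and the probe at the far end of the block. The target knob is at (138,268) with its nose pointing away. I'm moving above the probe.

```bash
python3 -m pendant '[[1,-0.27,0,0,0,0],[1,-0.27,0,0,0,0],[1,-0.27,0,0,0,0],[1,-0.27,0,0,0,0],[1,-0.27,0,0,0,0]]' 1 20; python3 -m pendant '[[1,-0.27,0,0,0,0],[1,-0.27,0,0,0,0],[1,-0.27,0,0,0,0],[1,-0.27,0,0,0,0],[1,-0.27,0,0,0,0]]'
```

```text
clock: 0.57
tool_pos: [0.3172, -0.5139, 0.2385]
eef_rot: [0.985, 0.17, -0.0, -0.0]
contact_force: [0.5, -0.5, 0.3]
opening: 1.0
finger_force: 0.0
clock: 0.98
tool_pos: [0.4236, -0.44, 0.2384]
eef_rot: [0.985, 0.171, -0.0, -0.0]
contact_force: [0.6, 0.1, -0.1]
opening: 1.0
finger_force: 0.0
```

Run:
```python
from h import *
W=cloud('top',np.load('top0.npz')['d']); 
m=(W[...,1]<-.15)&(W[...,1]>-.6)&(W[...,0]>.4)&(W[...,0]<1)&(W[...,2]>.1)
for z in (.1,.15,.2,.25): 
    k=m&(W[...,2]>z); print(z,k.sum(),np.nanmin(W[k],0) if k.any() else '',np.nanmax(W[k],0)if k.any() else '')
move([.564,-.341,.24])
```

```text
0.1 736 [ 0.56172482 -0.40171585  0.10007926] [ 0.90708554 -0.33979948  0.27209005]
0.15 465 [ 0.79274669 -0.39565662  0.1500999 ] [ 0.89623772 -0.3432452   0.27209005]
0.2 314 [ 0.79274669 -0.3956409   0.20010437] [ 0.87899093 -0.3537089   0.27209005]
0.25 179 [ 0.79274669 -0.3956409   0.25004735] [ 0.87491164 -0.35387204  0.27209005]
TCP [ 0.4236 -0.44    0.2384] shift/25mm [ 6.62  -1.843 -0.064]
```

```bash
python3 -m pendant '[[1,-0.28,0,0,0,0],[1,-0.28,0,0,0,0],[1,-0.28,0,0,0,0],[1,-0.28,0,0,0,0],[1,-0.28,0,0,0,0]]' >/dev/null; python3 -m pendant '[[0.8,-0.2,0,0,0,0],[0.8,-0.2,0,0,0,0.03],[0,0,0,0,0,0.03],[0,0,0,0,0,0.03],[0,0,0,0,0,0]]'
python3 - <<'E'
from h import *
T=toolT(); im,d=optics.snapshot('wrist'); cv2.imwrite('pics/w1.png',im); np.savez('w1.npz',im=im,d=d,T=T)
print(proj('wrist',[.564,-.341,.106],T)); move([.564,-.341,.24])
E
```

```text
clock: 1.82
tool_pos: [0.5633, -0.3425, 0.2382]
eef_rot: [1.0, 0.029, -0.0, -0.0]
contact_force: [0.1, 0.1, 0.6]
opening: 1.004
finger_force: 0.0
(np.float64(315.5618266038571), np.float64(193.02436077556294))
TCP [ 0.563  -0.343   0.2383] shift/25mm [ 0.046 -0.075 -0.067]
```

View pics/w1.png

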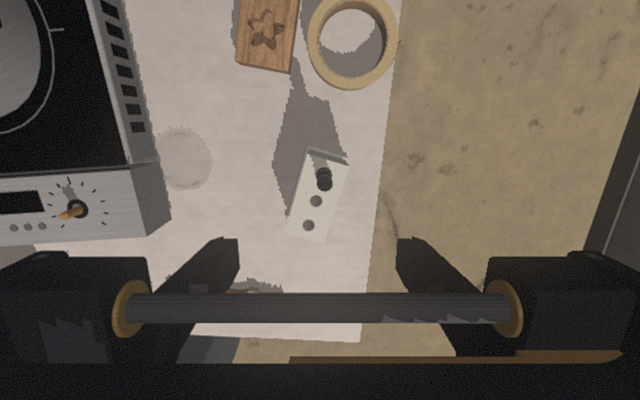

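The wrist view shows the block tilted about 20° around (318,195), with the probe handle at about (324,180). The shaft is at (76,209). Next I measure the handle, and the shaft roughly.

Run:
```python
from h import *
z=np.load('w1.npz'); im,d,T=z['im'],z['d'],z['T']; W=cloud('wrist',d,T)
hsv=cv2.cvtColor(im,cv2.COLOR_BGR2HSV)
m=np.zeros((400,640),bool); m[155:200,305:345]=(im[155:200,305:345].max(-1)<70)
m&=W[...,2]>.063
for lo,hi in ((.065,.08),(.08,.095),(.095,.1035),(.1035,.115)):
    k=m&(W[...,2]>lo)&(W[...,2]<hi); v,u=np.nonzero(k); print(lo,k.sum(),W[k].mean(0).round(4),W[k].min(0).round(4),W[k].max(0).round(4),u.mean().round(1),v.mean().round(1))
k=m&(W[...,2]>.1035); v,u=np.nonzero(k); (c,rad)=cv2.minEnclosingCircle(np.c_[u,v].astype(np.float32)); print(c,rad,ray('wrist',c,.106,T))
# brass
b=(hsv[...,0]>12)&(hsv[...,0]<28)&(hsv[...,1]>100); b[:, 120:]=0; b[:180]=0;b[230:]=0; v,u=np.nonzero(b&(W[...,2]>.085)); print(len(u),u.mean(),v.mean(), ray('wrist',(u.mean(),v.mean()),.092,T))
# strip plane check, block top
print('strip z',np.nanmedian(W[215:225,95:120,2]),'block z',np.nanmedian(W[205:218,300:318,2]) , 'counter',np.nanmedian(W[200:220,180:230,2]))
```

```text
0.065 26 [ 0.5801 -0.3471  0.0732] [ 0.5743 -0.3549  0.0652] [ 0.5825 -0.3418  0.0792] 322.1 171.5
0.08 35 [ 0.581  -0.3485  0.0877] [ 0.5778 -0.3551  0.0806] [ 0.5823 -0.3427  0.0947] 323.7 173.3
0.095 7 [ 0.5815 -0.3497  0.0969] [ 0.5801 -0.3548  0.0955] [ 0.5822 -0.3445  0.1018] 325.1 174.6
0.1035 164 [ 0.5748 -0.3491  0.1059] [ 0.5675 -0.3559  0.1042] [ 0.5818 -0.3426  0.108 ] 324.3 182.9
(324.4072265625, 182.8505096435547) 7.324862003326416 [ 0.57492299 -0.34915324  0.106     ]
84 66.48809523809524 214.4404761904762 [ 0.52081316 -0.07524895  0.092     ]
strip z 0.06980077523764044 block z 0.059918167410824674 counter -0.0014543316917166316
```

```bash
python3 -c "
from h import *
move([.575,-.349,.069])"; python3 -m pendant '[[0.45,0.25,0.9,0,0,0],[0,0,1,0,0,0],[0,0,1,0,0,0],[0,0,1,0,0,0],[0,0,1,0,0,0]]' >/dev/null; python3 -m pendant '[[0,0,1,0,0,0],[0,0,0.9,0,0,0],[0,0,0,0,0,0],[0,0,0,0,0,0],[0,0,0,0,0,0]]'; python3 -c "
from h import *
move([.575,-.349,.069])"
```

```text
TCP [ 0.563  -0.343   0.2383] shift/25mm [0.473 0.271 6.773]
clock: 2.7
tool_pos: [0.5754, -0.3495, 0.07]
eef_rot: [1.0, 0.03, 0.001, 0.0]
contact_force: [0.1, 0.1, -0.2]
opening: 1.0
finger_force: 0.0
TCP [ 0.5754 -0.3495  0.07  ] shift/25mm [-0.016 -0.02   0.04 ]
```

```bash
python3 -m pendant '[[0,0,0,0,0,0],[0,0,0,0,0,0],[0,0,0,0,0,0],[0,0,0,0,0,0],[0,0,0,0,0,0]]' -1 25;  python3 -m pendant '[[0,0,0,0,0,0],[0,0,0,0,0,0],[0,0,0,0,0,0],[0,0,0,0,0,0]]'
```

```text
clock: 3.12
tool_pos: [0.575, -0.3489, 0.0693]
eef_rot: [1.0, 0.03, 0.0, 0.0]
contact_force: [0.1, -0.3, -0.4]
opening: 0.644
finger_force: 0.0
clock: 3.45
tool_pos: [0.5747, -0.3488, 0.0687]
eef_rot: [1.0, 0.03, -0.0, 0.0]
contact_force: [-0.0, -0.7, 0.5]
opening: 0.343
finger_force: 0.0
```

```bash
python3 -m pendant '[[0,0,0,0,0,0],[0,0,0,0,0,0],[0,0,0,0,0,0],[0,0,0,0,0,0],[0,0,0,0,0,0]]'; python3 -m pendant '[[0,0,-0.5,0,0,0],[0,0,-1,0,0,0],[0,0,-1,0,0,0],[0,0,-1,0,0,0],[0,0,-1,0,0,0]]';python3 -m pendant '[[0,0,-1,0,0,0],[0,0,-0.5,0,0,0],[0,-1,0,0,0,0],[0,-1,0,0,0,0],[0,-1,0,0,0,0]]'
```

```text
clock: 3.87
tool_pos: [0.5747, -0.3488, 0.0687]
eef_rot: [1.0, 0.03, -0.0, 0.0]
contact_force: [0.8, 0.4, 0.6]
opening: 0.166
finger_force: 25.0
clock: 4.28
tool_pos: [0.5747, -0.3487, 0.1834]
eef_rot: [1.0, 0.03, 0.0, 0.0]
contact_force: [-0.1, 0.5, -0.7]
opening: 0.168
finger_force: 25.0
clock: 4.7
tool_pos: [0.5701, -0.2735, 0.2201]
eef_rot: [1.0, 0.029, 0.001, 0.0]
contact_force: [0.2, 0.6, 0.0]
opening: 0.167
finger_force: 25.0
```

```bash
python3 -m pendant '[[-0.25,-1,0,0,0,0],[-0.25,-1,0,0,0,0],[-0.25,-1,0,0,0,0],[-0.25,-1,0,0,0,0],[-0.25,-1,0,0,0,0]]' >/dev/null; python3 -m pendant '[[0,-1,0,0,0,0],[0,-1,0,0,0,0],[0,-1,0,0,0,0],[0,-1,0,0,0,0],[0,-1,0,0,0,0]]'; python3 -m pendant '[[0,-1,0,0,0,0],[0,0,0,0,0,0],[0,0,0,0,0,0]]'
python3 - <<'E'
from h import *
T=toolT(); im,d=optics.snapshot('wrist'); cv2.imwrite('pics/w2.png',im); np.savez('w2.npz',im=im,d=d,T=T)
print(proj('wrist',[.506,.062,.07],T),proj('wrist',[.521,-.075,.092],T))
E
```

```text
clock: 5.53
tool_pos: [0.524, -0.025, 0.2197]
eef_rot: [1.0, 0.03, 0.001, 0.0]
contact_force: [-0.4, -0.1, 0.1]
opening: 0.163
finger_force: 25.0
clock: 5.78
tool_pos: [0.5227, 0.0004, 0.2196]
eef_rot: [0.999, 0.032, 0.001, -0.0]
contact_force: [-0.7, -0.2, -1.2]
opening: 0.159
finger_force: 25.0
(np.float64(258.81435042638634), np.float64(201.36581940264742)) (np.float64(392.75287718619416), np.float64(201.5631538148959))
```

View pics/w2.png

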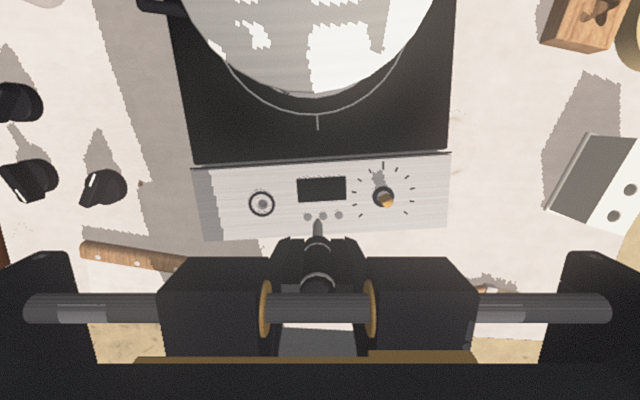

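The wrist view shows the dock ring at (262,204), the shaft at (383,197) and the probe's rod tip at about (317,220). The knob to grasp is at (103,187). I'll refine the dock and shaft positions.

Run:
```python
from h import *
z=np.load('w2.npz'); im,d,T=z['im'],z['d'],z['T']; W=cloud('wrist',d,T); g=im.max(-1)
# dock ring
s=g[186:222,244:282]; _,b=cv2.threshold(s,0,255,cv2.THRESH_BINARY_INV|cv2.THRESH_OTSU)
for c in cv2.findContours(b,cv2.RETR_CCOMP,cv2.CHAIN_APPROX_NONE)[0]:
    if len(c)>10:
        e=cv2.fitEllipse(c); p=(e[0][0]+244,e[0][1]+186); print('ring',p,np.round(e[1],1),ray('wrist',p,.07,T).round(4))
# rod tip expected
print('tip proj',proj('wrist',(T@[0,0,-.0087+0.0174+.052,1])[:3],T))
print('tip',proj('wrist',(T@[0,0,.0087+.052,1])[:3],T))
# strip rear edge
e=[]
for u in range(200,445,5):
    col=g[140:180,u].astype(int); v=140+np.argmax(np.diff(col))+1
    e.append(ray('wrist',(u,v),.07,T)[:2])
e=np.array(e); vx,vy,x0,y0=cv2.fitLine(e.astype(np.float32),cv2.DIST_HUBER,0,.01,.01).ravel(); print('edge dir',vx,vy,'yaw',np.degrees(np.arctan2(-vx*np.sign(vy),abs(vy))))
hsv=cv2.cvtColor(im,cv2.COLOR_BGR2HSV); b=(hsv[...,0]>10)&(hsv[...,0]<30)&(hsv[...,1]>110); b[:,:365]=0;b[:,405:]=0;b[:180]=0;b[220:]=0
v,u=np.nonzero(b); print('brass',len(u),u.mean(),v.mean(),ray('wrist',(u.mean(),v.mean()),.09,T)); k=b&(W[...,2]>.088); v,u=np.nonzero(k);print(len(u),W[k].mean(0),np.c_[W[k].min(0),W[k].max(0)])
print('strip z',np.nanmedian(W[205:220,220:240,2]))
cv2.imwrite('pics/w2c.png',np.hstack([cv2.resize(im[180:225,365:405],(480,540),interpolation=cv2.INTER_CUBIC)]))
```

```text
ring (262.3898334503174, 203.83517456054688) [7.5 8.5] [0.5035 0.0581 0.07  ]
ring (261.3268184661865, 203.37453079223633) [24.6 25.9] [0.5039 0.0593 0.07  ]
ring (261.3892192840576, 203.47693061828613) [20. 22.] [0.5038 0.0592 0.07  ]
tip proj (np.float64(317.0526520813779), np.float64(218.01610337125356))
tip (np.float64(317.0526520813779), np.float64(218.01610337125356))
edge dir 0.12605476 -0.9920233 yaw 7.241671
brass 52 387.2307692307692 203.09615384615384 [ 0.5185051  -0.07028415  0.09      ]
51 [ 0.51903409 -0.06988923  0.09179233] [[ 0.51560025  0.52258347]
 [-0.07416392 -0.06510096]
 [ 0.08975868  0.09306654]]
strip z 0.06997314324863227
```

View pics/w2c.png

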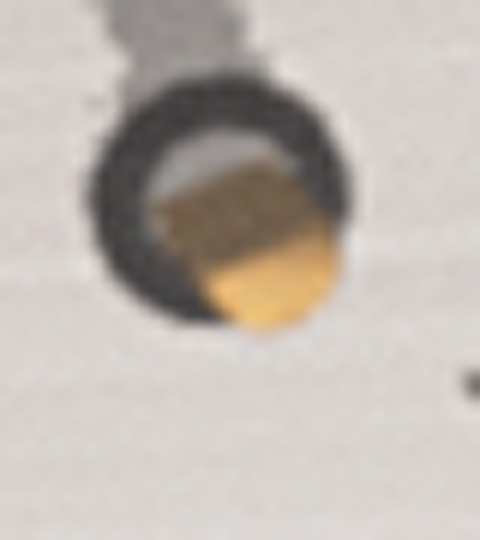

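The flat's edge in the crop runs from (205,270) to (340,230), so the flat faces the hob's back, about 16° to the left in the image. Next I move above the dock with the rod tip just over the mouth.

```bash
python3 -c "
from h import *
move([.5038,.0592,.150])"; python3 -m pendant '[[-0.2,-0.8,0,0,0,0],[-0.2,-0.8,0,0,0,0],[-0.24,-0.75,0.9,0,0,0],[0,0,0.9,0,0,0],[0,0,0.9,0,0,0]]'; python3 -m pendant '[[0,0,0.1,0,0,0],[0,0,0,0,0,0],[0,0,0,0,0,0]]'
python3 - <<'E'
from h import *
move([.5038,.0592,.150])
T=toolT(); im,d=optics.snapshot('wrist'); np.savez('w3.npz',im=im,d=d,T=T)
print('dock',proj('wrist',[.5038,.0592,.07],T),'tip',proj('wrist',(T@[0,0,.0087+.052,1])[:3],T))
cv2.imwrite('pics/w3.png',cv2.resize(im[150:250,260:380],(720,600),interpolation=cv2.INTER_CUBIC))
E
```

```text
TCP [ 0.5227 -0.0014  0.2194] shift/25mm [-0.609 -2.467  2.775]
clock: 6.25
tool_pos: [0.5035, 0.0561, 0.1512]
eef_rot: [1.0, 0.03, 0.001, 0.0]
contact_force: [1.0, -0.5, -0.6]
opening: 0.165
finger_force: 25.0
clock: 6.5
tool_pos: [0.5038, 0.0552, 0.1495]
eef_rot: [1.0, 0.029, 0.001, 0.0]
contact_force: [0.4, 0.5, -0.1]
opening: 0.167
finger_force: 25.0
TCP [0.5038 0.0552 0.1495] shift/25mm [ 0.009 -0.161 -0.019]
dock (np.float64(312.1245026037393), np.float64(210.16670753360717)) tip (np.float64(317.05536395683475), np.float64(218.01677748937948))
```

View pics/w3.png

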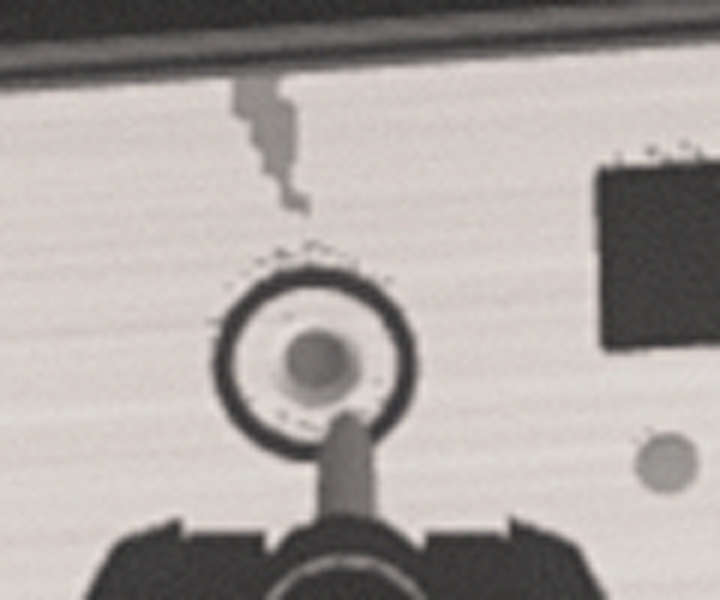

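The rod tip is at (317.6,219.2) and the ring centre at (312.5,210.3), so I shift about 4 mm left and lower in stages.

```bash
python3 -m pendant '[[0.03,-0.155,0,0,0,0],[0,0,0.4,0,0,0],[0,0,0.4,0,0,0],[0,0,0.2,0,0,0],[0,0,0,0,0,0]]'; python3 -m pendant '[[0,0,0.2,0,0,0],[0,0,0.2,0,0,0],[0,0,0.2,0,0,0],[0,0,0.1,0,0,0],[0,0,0,0,0,0]]'; python3 -c "
from h import *
move([.5043,.0590,.0787])"
```

```text
clock: 6.97
tool_pos: [0.5027, 0.0602, 0.1223]
eef_rot: [1.0, 0.03, -0.001, 0.0]
contact_force: [0.9, 0.4, -1.7]
opening: 0.164
finger_force: 25.0
clock: 7.38
tool_pos: [0.5035, 0.0601, 0.1056]
eef_rot: [1.0, 0.03, -0.0, 0.0]
contact_force: [0.3, -0.9, -0.3]
opening: 0.162
finger_force: 25.0
TCP [0.5035 0.0601 0.1056] shift/25mm [0.03  0.047 1.076]
```

```bash
python3 -m pendant '[[0,0.02,0.2,0,0,0],[0,0,0.2,0,0,0],[0,0,0.2,0,0,0],[0,0,0.2,0,0,0],[0,0,0,0,0,0]]'; python3 -m pendant '[[0,0,0.1,0,0,0],[0,0,0.1,0,0,0],[0,0,0,0,0,0]]';  python3 -m pendant '[[0,0,0.06,0,0,0],[0,0,0,0,0,0],[0,0,0,0,0,0]]'
```

```text
clock: 7.8
tool_pos: [0.5034, 0.0598, 0.0852]
eef_rot: [1.0, 0.03, -0.0, 0.0]
contact_force: [1.3, -0.7, -0.8]
opening: 0.165
finger_force: 25.0
clock: 8.05
tool_pos: [0.5036, 0.0598, 0.0809]
eef_rot: [1.0, 0.03, -0.0, 0.0]
contact_force: [1.3, 0.1, -0.3]
opening: 0.167
finger_force: 25.0
clock: 8.3
tool_pos: [0.5036, 0.0598, 0.0797]
eef_rot: [1.0, 0.03, 0.0, 0.0]
contact_force: [-0.0, -0.7, -0.1]
opening: 0.164
finger_force: 25.0
```

```bash
python3 -m pendant '[[0,0,0.06,0,0,0],[0,0,0,0,0,0],[0,0,0,0,0,0]]'; python3 -m pendant '[[0,0,0.04,0,0,0],[0,0,0,0,0,0],[0,0,0,0,0,0]]'
```

```text
clock: 8.55
tool_pos: [0.5037, 0.0598, 0.0785]
eef_rot: [1.0, 0.03, 0.0, 0.0]
contact_force: [-0.9, -0.3, 3.9]
opening: 0.164
finger_force: 25.0
clock: 8.8
tool_pos: [0.5038, 0.0598, 0.0784]
eef_rot: [1.0, 0.03, 0.001, -0.0]
contact_force: [-1.1, -0.2, 13.9]
opening: 0.163
finger_force: 25.0
```

```bash
python3 -m pendant '[[0,0,0,0,0,0],[0,0,0,0,0,0],[0,0,0,0,0,0],[0,0,0,0,0,0],[0,0,0,0,0,0]]' 1; python3 -m pendant '[[0,0,-0.5,0,0,0],[0,0,-1,0,0,0],[0,0,-1,0,0,0],[0,0,-1,0,0,0],[0,0,-1,0,0,0]]'; python3 -m pendant '[[0,0,-0.8,0,0,0],[0,-1,0,0,0,0],[0,-1,0,0,0,0],[0,-1,0,0,0,0],[0,-1,0,0,0,0]]'
python3 - <<'E'
from h import *
print(r.get_state()['opening']); T=toolT(); im,d=optics.snapshot('wrist'); cv2.imwrite('pics/w4.png',im); np.savez('w4.npz',im=im,d=d,T=T)
print(T.round(3)); im,d=optics.snapshot('top'); np.savez('top4.npz',im=im,d=d)
E
```

```text
clock: 9.22
tool_pos: [0.5034, 0.0598, 0.077]
eef_rot: [1.0, 0.03, -0.0, 0.0]
contact_force: [-0.2, 0.1, 0.3]
opening: 0.518
finger_force: 0.0
clock: 9.63
tool_pos: [0.5031, 0.0597, 0.1906]
eef_rot: [1.0, 0.03, -0.0, 0.0]
contact_force: [0.5, 0.0, -0.4]
opening: 0.896
finger_force: 0.0
clock: 10.05
tool_pos: [0.4973, 0.1605, 0.2097]
eef_rot: [1.0, 0.03, -0.0, 0.0]
contact_force: [0.4, 0.3, 0.5]
opening: 0.999
finger_force: 0.0
0.9991852785274727
[[ 0.998  0.06  -0.     0.497]
 [ 0.06  -0.998 -0.     0.161]
 [-0.     0.    -1.     0.21 ]
 [ 0.     0.     0.     1.   ]]
```

View pics/w4.png

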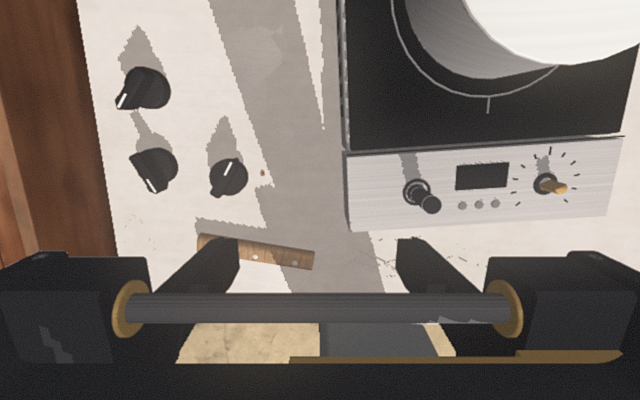

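The probe stands in the dock at (420,195). The target knob is at (229,177), with its metal line running from about (231,163) to (224,183). I measure its axis, nose and height.

Run:
```python
from h import *
z=np.load('w4.npz'); im,d,T=z['im'],z['d'],z['T']; W=cloud('wrist',d,T)
print('probe/dock ok z top', np.nanmax(W[185:215,410:442,2]))
m=np.zeros((400,640),bool); m[145:208,200:255]=1
bar=m&(W[...,2]>.035)&(W[...,2]<.046); P=W[bar][:,:2]; print(len(P),'z',W[bar][:,2].mean())
rect=cv2.minAreaRect((P*1000).astype(np.float32)); print('rect mm',rect)
mu=P.mean(0); U,S,V=np.linalg.svd(P-mu,full_matrices=False); a=V[0]; a=a*np.sign(a[0]); t=(P-mu)@a; n=(P-mu)@[-a[1],a[0]]
print('mu',mu,'yaw',np.degrees(np.arctan2(a[1],a[0])),'t',t.min(),t.max(),'n',n.min(),n.max())
for lo in np.arange(-.03,.03,.006):
    k=(t>=lo)&(t<lo+.006); print(round(lo,3),k.sum(),(np.ptp(n[k]).round(4) if k.any() else 0))
sk=m&(W[...,2]>.013)&(W[...,2]<.0215); v,u=np.nonzero(sk); print('skirt',len(u),W[sk].min(0),W[sk].max(0))
# white line
g=im.min(-1); l=bar&(g>110); v,u=np.nonzero(l); q=(W[l][:,:2]-mu); print('line t',(q@a).min(),(q@a).max(),len(u))
cv2.imwrite('pics/w4c.png',cv2.resize(im[145:208,195:260],(650,600),interpolation=cv2.INTER_CUBIC))
```

```text
probe/dock ok z top 0.11774485077170455
474 z 0.03927398385796724
rect mm ((499.0788269042969, 266.3302001953125), (13.255386352539062, 47.90325927734375), 62.521263122558594)
mu [0.49863631 0.26608803] yaw -27.656181047680622 t -0.023670889377569296 0.024234903486469637 n -0.006265101638136201 0.00700463205922686
-0.03 0 0
-0.024 56 0.0132
-0.018 58 0.013
-0.012 61 0.0122
-0.006 61 0.0125
-0.0 59 0.0124
0.006 63 0.0124
0.012 69 0.0131
0.018 45 0.0118
0.024 2 0.0006
skirt 572 [0.47353561 0.2464304  0.01300171] [0.52045825 0.29075625 0.02147677]
line t -0.0210370578064072 0.021847588934611528 55
```

View pics/w4c.png

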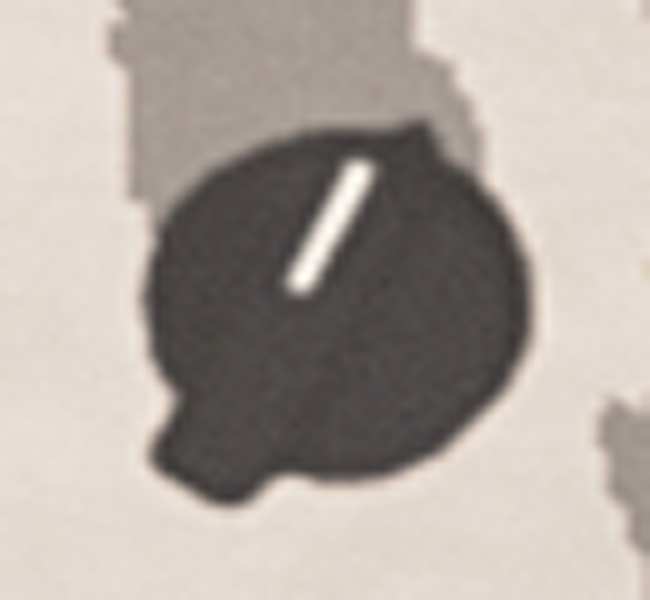

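The white line and the pointed tip at crop (425,130) mark the nose end. That puts the nose at yaw −27.7° and the knob at (0.4987, 0.2662).

```bash
python3 -c "
from h import *
print(r.get_state()['q']); move([.4987,.2662,.1])"; python3 -m pendant '[[0.06,-0.84,0.2,0,0,0],[0.06,-0.84,0.2,0,0,0],[0.06,-0.84,0.2,0,0,0],[0.06,-0.84,0.2,0,0,0],[0.06,-0.84,0.2,0,0,0]]' 0.3 50 >/dev/null; python3 -m pendant '[[0,0,0.2,0,0,0.0346],[0,0,0.2,0,0,0.0346],[0,0,0.2,0,0,0.0346],[0,0,0.2,0,0,0.0346],[0,0,0.2,0,0,0.0346]]'; python3 -m pendant '[[0,0,0,0,0,0],[0,0,0,0,0,0]]';python3 - <<'E'
from h import *
T=toolT(); im,d=optics.snapshot('wrist'); np.savez('w5.npz',im=im,d=d,T=T); print(r.get_state()['q'])
W=cloud('wrist',d,T); w=W-[.4987,.2662,0]; m=(np.hypot(w[...,0],w[...,1])<.035)&(W[...,2]>.035)&(W[...,2]<.046)&(im.max(-1)<120)
P=W[m][:,:2]; mu=P.mean(0); V=np.linalg.svd(P-mu,full_matrices=False)[2]; a=V[0]*np.sign(V[0][0]); t=(P-mu)@a; n=(P-mu)@[-a[1],a[0]]
c=mu+a*(t.min()+t.max())/2+np.array([-a[1],a[0]])*(n.min()+n.max())/2
print(len(P),'c',c,'yaw',np.degrees(np.arctan2(a[1],a[0])),np.ptp(t),np.ptp(n),'z',W[m][:,2].mean(),'toolyaw',np.degrees(np.arctan2(T[1,0],T[0,0])))
move([*c,.021])
E
```

```text
[-0.40891225  0.59650316  0.00303907  1.9095676  -0.00825204  0.63436731
 -1.9028219 ]
TCP [0.4968 0.1651 0.2095] shift/25mm [ 0.35  -4.013  4.394]
clock: 10.98
tool_pos: [0.4988, 0.2638, 0.1592]
eef_rot: [0.97, -0.242, -0.0, 0.001]
contact_force: [-0.8, 0.5, -0.2]
opening: 0.649
finger_force: 0.0
clock: 11.15
tool_pos: [0.4987, 0.2641, 0.1594]
eef_rot: [0.971, -0.238, -0.0, 0.001]
contact_force: [-0.7, 0.8, -0.9]
opening: 0.649
finger_force: 0.0
[-0.67116834  0.72629146  0.17360717  1.83735022 -0.20499074  0.59570145
 -2.42207715]
532 c [0.49885064 0.26638768] yaw -28.45539333899056 0.047779230773628466 0.012138550422920134 z 0.03950547053506832 toolyaw -27.561516615974874
TCP [0.4989 0.2643 0.1597] shift/25mm [-0.039 -0.076  5.547]
```

```bash
python3 -m pendant '[[-0.04,-0.08,1,0,0,0.005],[0,0,1,0,0,0],[0,0,1,0,0,0],[0,0,1,0,0,0],[0,0,0.8,0,0,0]]'; python3 -m pendant '[[0,0,0.4,0,0,0],[0,0,0.2,0,0,0],[0,0,0,0,0,0],[0,0,0,0,0,0]]'; python3 -c "
from h import *
T=toolT(); print('toolyaw',np.degrees(np.arctan2(T[1,0],T[0,0]))); move([.4988,.2664,.021])"
```

```text
clock: 11.62
tool_pos: [0.4988, 0.2669, 0.0385]
eef_rot: [0.969, -0.246, -0.0, -0.0]
contact_force: [0.1, 1.4, -0.5]
opening: 0.651
finger_force: 0.0
clock: 11.95
tool_pos: [0.4995, 0.2673, 0.0255]
eef_rot: [0.969, -0.247, 0.001, -0.0]
contact_force: [-0.2, -0.3, 1.1]
opening: 0.651
finger_force: 0.0
toolyaw -28.5792314594463
TCP [0.4995 0.2673 0.0255] shift/25mm [-0.008  0.045  0.181]
```

```bash
python3 -m pendant '[[0,0.03,0.18,0,0,0],[0,0,0,0,0,0],[0,0,0,0,0,0],[0,0,0,0,0,0],[0,0,0,0,0,0]]' -1 50;  python3 -m pendant '[[0,0,0,0,0,0],[0,0,0,0,0,0],[0,0,0,0,0,0],[0,0,0,0,0,0],[0,0,0,0,0,0]]'
```

```text
clock: 12.37
tool_pos: [0.4986, 0.2666, 0.0205]
eef_rot: [0.969, -0.247, 0.0, -0.0]
contact_force: [-0.3, 0.9, -0.5]
opening: 0.298
finger_force: 0.0
clock: 12.78
tool_pos: [0.4985, 0.2665, 0.0203]
eef_rot: [0.969, -0.247, 0.0, -0.0]
contact_force: [-0.2, -0.1, 1.9]
opening: 0.139
finger_force: 50.0
```

```bash
python3 -m pendant '[[0,0,-0.5,0,0,0],[0,0,-1,0,0,0],[0,0,-1,0,0,0],[0,0,-1,0,0,0],[0,0,-1,0,0,0]]' >/dev/null; python3 -m pendant '[[0,0,-1,0,0,-0.0385],[0,0,-1,0,0,-0.0385],[0,0,-0.6,0,0,-0.0385],[0,0,0,0,0,-0.0385],[0,0,0,0,0,-0.0385]]' ;python3 -m pendant '[[0,0,0,0,0,-0.0385],[0,0,0,0,0,-0.038],[0,0,0,0,0,0]]'; python3 -c "
from h import *
T=toolT(); print('toolyaw',np.degrees(np.arctan2(T[1,0],T[0,0]))); move([.5204,.03,.2])"
```

```text
clock: 13.62
tool_pos: [0.499, 0.2666, 0.1999]
eef_rot: [0.998, 0.056, 0.002, -0.0]
contact_force: [0.2, -0.6, -1.2]
opening: 0.148
finger_force: 50.0
clock: 13.87
tool_pos: [0.4984, 0.266, 0.1985]
eef_rot: [0.985, 0.173, 0.0, -0.0]
contact_force: [-0.1, 0.1, -0.2]
opening: 0.139
finger_force: 50.0
toolyaw 19.971040065430056
TCP [0.4984 0.266  0.1985] shift/25mm [-2.397  9.175 -0.062]
```

```bash
python3 -m pendant '[[-0.26,1,0,0,0,0],[-0.26,1,0,0,0,0],[-0.26,1,0,0,0,0],[-0.26,1,0,0,0,0],[-0.26,1,0,0,0,0]]' >/dev/null; python3 -m pendant '[[-0.26,1,0,0,0,0],[-0.26,1,0,0,0,0],[-0.26,1,0,0,0,0],[-0.26,1,0,0,0,0],[-0.26,1,0,0,0,0]]';python3 -m pendant '[[0,0,0,0,0,0],[0,0,0,0,0,0]]'
python3 - <<'E'
from h import *
T=toolT(); im,d=optics.snapshot('wrist'); np.savez('w6.npz',im=im,d=d,T=T); 
print('toolyaw',np.degrees(np.arctan2(T[1,0],T[0,0])),T[:3,3])
u,v=np.int32(proj('wrist',[.5204,-.0694,.092],T)); print(u,v)
s=im[v-25:v+25,u-25:u+25]; 
k=im[190:260,270:370]
cv2.imwrite('pics/w6c.png',np.hstack([cv2.resize(s,(400,400),interpolation=cv2.INTER_CUBIC),cv2.resize(im[150:270,260:380],(400,400),interpolation=cv2.INTER_CUBIC)]))
E
```

```text
clock: 14.7
tool_pos: [0.5219, 0.0078, 0.1981]
eef_rot: [0.985, 0.17, -0.0, 0.0]
contact_force: [0.0, -0.4, -0.4]
opening: 0.146
finger_force: 50.0
clock: 14.87
tool_pos: [0.522, 0.0072, 0.198]
eef_rot: [0.986, 0.169, -0.0, 0.001]
contact_force: [0.4, 1.2, 0.3]
opening: 0.139
finger_force: 50.0
toolyaw 19.42622618176348 [0.5219632  0.00717103 0.19804163]
392 228
```

View pics/w6c.png

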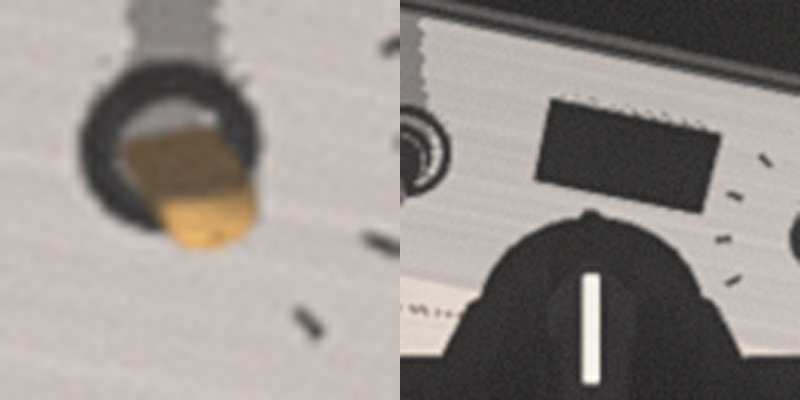

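The held knob sits squarely, with its nose straight ahead at (317,214). The shaft's brass top is at about (393,230), and its flat is rotated about 9–14° to the left in the image. I'll compute the flat's direction from the edges and depth.

```bash
cat > sh.py <<'E'
from h import *
def shaft(fn):
    z=np.load(fn); im,d,T=z['im'],z['d'],z['T']; W=cloud('wrist',d,T); hsv=cv2.cvtColor(im,cv2.COLOR_BGR2HSV)
    w=W-[.5204,-.0694,0]; near=np.hypot(w[...,0],w[...,1])<.014
    gold=near&(W[...,2]>.0885)&(hsv[...,0]>8)&(hsv[...,0]<32)&(hsv[...,1]>90)&(hsv[...,2]>150)
    v,u=np.nonzero(gold); 
    # boundary flat/top: topmost gold pixel per column with subpixel by brightness
    E=[]
    for c in range(u.min()+1,u.max()):
        vv=v[u==c]; 
        if len(vv)<2: continue
        col=im[:,c,2].astype(float); t0=vv.min(); seg=col[t0-3:t0+3]; g=np.diff(seg); g[g<0]=0; E.append((c,t0-3+.5+(g*np.arange(5)).sum()/max(g.sum(),1)))
    P=np.array([ray('wrist',e,.092,T)[:2] for e in E]); l=cv2.fitLine(P.astype(np.float32),cv2.DIST_HUBER,0,.01,.01).ravel()
    n=np.array([-l[1],l[0]]); n*=np.sign(n[0]); print(fn,'gold n',len(u),'edge yaw',np.degrees(np.arctan2(n[1],n[0])),'edge pts',len(P),'mid',P.mean(0),'gold c',ray('wrist',(u.mean(),v.mean()),.092,T)[:2])
    br=near&(W[...,2]>.074)&(W[...,2]<.089)&(hsv[...,0]>8)&(hsv[...,0]<32)&(hsv[...,1]>60)
    Q=W[br]
    if len(Q)>10:
        c=np.median(Q,0); V=np.linalg.svd(Q-Q.mean(0),full_matrices=False)[2][2]; V*=np.sign(V[0]); print('  face n',len(Q),'normal',V.round(3),'yaw',np.degrees(np.arctan2(V[1],V[0])),'c',c.round(4))
        l=cv2.fitLine(Q[:,:2].astype(np.float32),cv2.DIST_HUBER,0,.001,.001).ravel(); print('  xy-line yaw',np.degrees(np.arctan2(l[0]*-np.sign(l[1])*-1 if 0 else -l[0]*np.sign(l[1])*-1,1)) if 0 else np.degrees(np.arctan2(-np.sign(-l[1])*-l[0]*-1*-1,abs(l[1]))))
E
python3 -c "
from sh import *
for f_ in ('w2.npz','w4.npz','w6.npz'): shaft(f_)"
```

```text
w2.npz gold n 54 edge yaw 23.629093 edge pts 9 mid [ 0.52146685 -0.06942241] gold c [ 0.5190743  -0.07028179]
  face n 56 normal [0.853 0.52  0.05 ] yaw 31.388424484210553 c [ 0.5219 -0.0688  0.0831]
  xy-line yaw 30.195265
w4.npz gold n 60 edge yaw 18.98317 edge pts 10 mid [ 0.52099241 -0.06869617] gold c [ 0.5187267  -0.06975954]
  face n 135 normal [ 0.734  0.679 -0.015] yaw 42.79777605563764 c [ 0.5208 -0.0671  0.0821]
  xy-line yaw 36.850685
w6.npz gold n 57 edge yaw 21.882599 edge pts 10 mid [ 0.5211856  -0.06880413] gold c [ 0.51892013 -0.06995263]
  face n 79 normal [ 0.821  0.571 -0.014] yaw 34.806316180697536 c [ 0.5217 -0.0681  0.0817]
  xy-line yaw 28.892788
```

```bash
python3 -m pendant '[[-0.8,0.58,0.2,0,0,0],[-0.8,0.58,0.2,0,0,0],[-0.8,0.58,0.7,0,0,0],[-0.8,0.58,1,0,0,0],[-0.8,0.56,1,0,0,0]]' >/dev/null;python3 -m pendant '[[0,0,0,0,0,0],[0,0,0,0,0,0],[0,0,0,0,0,0]]'
python3 - <<'E'
from sh import *
T=toolT(); im,d=optics.snapshot('wrist'); np.savez('w7.npz',im=im,d=d,T=T); 
print('toolyaw',np.degrees(np.arctan2(T[1,0],T[0,0])),T[:3,3])
u,v=np.int32(proj('wrist',[.5204,-.0694,.092],T)); print(u,v)
shaft('w7.npz')
cv2.imwrite('pics/w7c.png',cv2.resize(im[v-25:v+25,u-25:u+25],(600,600),interpolation=cv2.INTER_CUBIC))
E
```

```text
clock: 15.58
tool_pos: [0.4537, -0.0907, 0.1206]
eef_rot: [0.985, 0.173, 0.001, -0.0]
contact_force: [0.0, -0.7, -0.3]
opening: 0.144
finger_force: 50.0
toolyaw 19.9050996453609 [ 0.45371712 -0.09072505  0.12060833]
321 124Traceback (most recent call last):
  File "<stdin>", line 5, in <module>
  File "sh.py", line 9, in shaft
    for c in range(u.min()+1,u.max()):
                   ~~~~~^^
    return umr_minimum(a, axis, None, out, keepdims, initial, where)
ValueError: zero-size array to reduction operation minimum which has no identity
```

I've used all ten views, so the rest is numeric.

Run:
```python
from h import *
z=np.load('w7.npz'); im,d,T=z['im'],z['d'],z['T']; W=cloud('wrist',d,T); hsv=cv2.cvtColor(im,cv2.COLOR_BGR2HSV)
r_=slice(108,138); c_=slice(305,339)
print('V');print('\n'.join(''.join('%4d'%x for x in row) for row in hsv[r_,c_,2][::1]))
print('Z mm');print('\n'.join(''.join('%3d'%(x if x==x else -1) for x in row) for row in (W[r_,c_,2]*1000)))
print('S>90');print('\n'.join(''.join('#' if x>90 else '.' for x in row) for row in hsv[r_,c_,1]))
```

```text
V
 113 116 115 114 117 116 109  89  75  58  49  54  49  42  48  49  52  50  46  49  50  50  48  54  66  85 106 117 121 123 118 124 119 121
 117 117 117 117 118 110  86  55  50  49  49  50  51  47  56  52  49  44  49  53  49  50  51  48  53  55  77 104 114 117 122 117 114 123
 117 115 118 122 106  84  51  50  47  45  49  52  55  51  56  51  50  48  59  52  49  52  54  53  51  48  54  70  95 111 114 114 118 119
 120 116 120 107  78  52  48  51  51  50  51  52  44  52  48  51  45  52  52  51  54  48  51  50  52  46  53  52  65  93 112 116 116 115
 117 118 111  80  59  46  52  47  48  55  56  52  53  51  50  50  51  49  47  52  51  53  54  52  50  59  53  53  48  68  98 117 117 117
 116 112  92  61  48  55  52  54  56  48  49  47  54  54  57  65  71  65  62  56  51  47  49  50  50  50  52  52  56  52  79 111 122 120
 117 103  71  49  49  51  50  53  48  43  55  61  78  94 105 106 110 111 107  99  77  58  51  52  52  49  47  55  55  49  58  95 119 115
 107  84  53  47  47  53  51  51  50  48  62  88 109 116 121 117 118 120 119 120 107  96  72  55  51  52  45  47  51  51  48  76 111 115
  
[... 6461 characters left out ...]

..................................
..................................
..................................
.....................#####........
..............#############.......
.........##################.......
........###################.......
........###################.......
........###################.......
........##################........
........##################........
.........#################........
.........################.........
..........###############.........
...........#############..........
............##########............
.................#................
..................................
..................................
..................................
```

Run:
```python
from h import *
from scipy.optimize import least_squares
z=np.load('w7.npz'); im,d,T=z['im'],z['d'],z['T']; W=cloud('wrist',d,T)
m=np.zeros((400,640),np.uint8); m[115:140,308:336]=(W[115:140,308:336,2]>.084)
k=cv2.findContours(m,cv2.RETR_EXTERNAL,cv2.CHAIN_APPROX_NONE)[0]; c=max(k,key=len)[:,0].astype(float)
P=np.array([ray('wrist',p,.0908,T)[:2] for p in c])*1e3
o=P.mean(0)
# signed residual to D (r=6, flat at 2), pixel-centre contour inset ~0.3mm
def res(q):
    n=np.array([np.cos(q[2]),np.sin(q[2])]); w=P-q[:2]; return np.maximum(np.hypot(*w.T)-6+q[3],w@n-2+q[3])
for a0 in (.2,.5,.8):
    s=least_squares(res,[*(o-[-1,0]),a0,.3],loss='soft_l1',f_scale=.3); print(s.x[:2].round(2),np.degrees(s.x[2]).round(1),s.x[3].round(2),s.cost.round(3))
top=np.array([(u,115+np.argmax(m[115:140,u])-.5) for u in range(314,331)],float); Q=np.array([ray('wrist',p,.0905,T)[:2] for p in top]); l=np.polyfit(Q[:,1],Q[:,0],1); print('edge yaw',np.degrees(np.arctan(-l[0])))
```

```text
[520.56 -69.87] 30.1 0.27 0.651
[520.56 -69.87] 30.1 0.27 0.651
[520.56 -69.87] 30.1 0.27 0.651
edge yaw 29.74176760412713
```

```bash
python3 -m pendant '[[0,0,-0.2,0,0,-0.028],[0,0,0,0,0,-0.028],[0,0,0,0,0,0]]' - 60; python3 -c "
from h import *
T=toolT(); print('toolyaw',np.degrees(np.arctan2(T[1,0],T[0,0])),T[:3,2]); move([.5205,-.0699,.125])"
```

```text
clock: 15.88
tool_pos: [0.4543, -0.0909, 0.1264]
eef_rot: [0.966, 0.26, 0.002, 0.0]
contact_force: [0.2, 0.0, -0.3]
opening: 0.14
finger_force: 60.0
toolyaw 30.158087164668473 [ 3.65105236e-03  5.83557730e-04 -9.99993165e-01]
TCP [ 0.4543 -0.0909  0.1264] shift/25mm [2.712 0.604 0.065]
```

```bash
python3 -m pendant '[[0.9,0.2,0,0,0,0],[0.9,0.2,0,0,0,0],[0.9,0.2,0,0,0,0],[0,0,0,0,0,0],[0,0,0,0,0,0]]'; python3 -c "
from h import *
for i in range(3):
    move([.5205,-.0699,.1123]); optics.snapshot('top')
T=toolT(); print('toolyaw',np.degrees(np.arctan2(T[1,0],T[0,0])),T[:3,2])"
```

```text
clock: 16.3
tool_pos: [0.5202, -0.07, 0.1258]
eef_rot: [0.966, 0.258, 0.001, -0.0]
contact_force: [-1.1, -0.7, -0.1]
opening: 0.141
finger_force: 60.0
TCP [ 0.5202 -0.07    0.1258] shift/25mm [0.01  0.002 0.539]
TCP [ 0.5185 -0.0709  0.1255] shift/25mm [0.088 0.005 0.529]
TCP [ 0.5177 -0.0714  0.1254] shift/25mm [0.13  0.003 0.524]
toolyaw 29.85254909839194 [-1.22237448e-03 -3.58474521e-04 -9.99999189e-01]
```

```bash
python3 -m pendant '[[0,0,0,0,0,0],[0,0,0,0,0,0]]';  python3 -c "
from h import *
move([.5205,-.0699,.1123])"; python3 -m pendant '[[0,0,0,0,0,0],[0,0,0,0,0,0]]';  python3 -c "
from h import *
move([.5205,-.0699,.1123])"
```

```text
clock: 16.62
tool_pos: [0.5177, -0.072, 0.1253]
eef_rot: [0.966, 0.258, -0.0, 0.0]
contact_force: [-0.4, -0.1, 0.0]
opening: 0.142
finger_force: 60.0
TCP [ 0.5177 -0.072   0.1253] shift/25mm [ 0.141 -0.017  0.519]
clock: 16.78
tool_pos: [0.5181, -0.0719, 0.1253]
eef_rot: [0.966, 0.258, -0.0, 0.0]
contact_force: [0.6, -0.1, -1.0]
opening: 0.143
finger_force: 60.0
TCP [ 0.5181 -0.0719  0.1253] shift/25mm [ 0.123 -0.024  0.518]
```

```bash
python3 -m pendant '[[0.13,-0.02,0.2,0,0,0],[0,0,0,0,0,0],[0,0,0,0,0,0],[0,0,0,0,0,0],[0,0,0,0,0,0]]';  python3 - <<'E'
from h import *
T=toolT(); print('toolyaw',np.degrees(np.arctan2(T[1,0],T[0,0]))); move([.5205,-.0699,.1123])
im,d=optics.snapshot('wrist'); W=cloud('wrist',d,T); m=(W[...,2]>.112)&(W[...,2]<.15)&(im.min(-1)>140); m[:150]=0; m[:,:280]=0; m[:,360:]=0
v,u=np.nonzero(m); print('line px',len(u),u.min(),u.max(),v.min(),v.max()); q=(np.linalg.inv(T)@np.c_[W[m],np.ones(len(u))].T)[:3].T
print('line in tool: x',q[:,0].min(),q[:,0].max(),'y',q[:,1].mean(),'z',q[:,2].mean(), 'slope',np.polyfit(q[:,0],q[:,1],1)[0])
z=np.load('w5.npz'); W=cloud('wrist',z['d'],z['T']); T=z['T']; m=(z['im'].min(-1)>110)&(W[...,2]>.035)&(W[...,2]<.046)&(np.hypot(W[...,0]-.4988,W[...,1]-.2664)<.024)
P=W[m][:,:2]-[.49885,.26639]; a=np.array([np.cos(-.4966),np.sin(-.4966)]); print('line vs centre at pick',(P@a).min(),(P@a).max())
E
```

```text
clock: 17.2
tool_pos: [0.5209, -0.0697, 0.1202]
eef_rot: [0.966, 0.258, -0.0, 0.0]
contact_force: [-0.4, -0.0, -0.1]
opening: 0.142
finger_force: 60.0
toolyaw 29.90203798988253
TCP [ 0.5209 -0.0697  0.1202] shift/25mm [-0.019 -0.002  0.314]
line px 178 282 359 232 291
line in tool: x -0.008542718225051371 0.021945823965691558 y 0.001083143260086698 z -0.01949137397241542 slope -0.007777797576450965
line vs centre at pick -0.022797144558055718 0.02086787721915128
```

```bash
python3 -m pendant '[[-0.02,0,0.2,0,0,0],[0,0,0.1,0,0,0],[0,0,0,0,0,0],[0,0,0,0,0,0]]'; python3 -m pendant '[[0,0,0.1,0,0,0],[0,0,0,0,0,0],[0,0,0,0,0,0]]'; python3 -m pendant '[[0,0,0.1,0,0,0],[0,0,0,0,0,0],[0,0,0,0,0,0]]'
```

```text
clock: 17.58
tool_pos: [0.5204, -0.07, 0.1125]
eef_rot: [0.966, 0.258, -0.0, -0.0]
contact_force: [0.6, 0.3, -0.1]
opening: 0.141
finger_force: 60.0
clock: 17.83
tool_pos: [0.5206, -0.07, 0.1104]
eef_rot: [0.966, 0.258, 0.0, 0.0]
contact_force: [-1.0, 0.4, 3.4]
opening: 0.143
finger_force: 60.0
clock: 18.08
tool_pos: [0.5206, -0.07, 0.1079]
eef_rot: [0.966, 0.258, 0.0, 0.0]
contact_force: [-1.7, -1.0, 5.1]
opening: 0.142
finger_force: 60.0
```

The force rises at the spring's own rate, so the knob is riding on the rim, and the side push is toward −tool x. I ease up, shift back about 1 mm and retry.

```bash
python3 -m pendant '[[0,0,-0.12,0,0,0],[-0.04,0,0,0,0,0],[0,0,0,0,0,0],[0,0,0.08,0,0,0],[0,0,0,0,0,0]]'; python3 -m pendant '[[0,0,0.05,0,0,0],[0,0,0,0,0,0],[0,0,0,0,0,0]]'; python3 -m pendant '[[0,0,0.05,0,0,0],[0,0,0,0,0,0],[0,0,0,0,0,0]]'
```

```text
clock: 18.5
tool_pos: [0.5204, -0.0701, 0.1087]
eef_rot: [0.966, 0.258, 0.001, 0.0]
contact_force: [1.4, 0.8, 6.1]
opening: 0.141
finger_force: 60.0
clock: 18.75
tool_pos: [0.5204, -0.0701, 0.1076]
eef_rot: [0.966, 0.258, 0.001, 0.0]
contact_force: [0.3, 1.2, 5.7]
opening: 0.145
finger_force: 60.0
clock: 19.0
tool_pos: [0.5205, -0.0701, 0.1069]
eef_rot: [0.966, 0.258, 0.001, 0.0]
contact_force: [0.7, 1.6, 10.7]
opening: 0.144
finger_force: 60.0
```

```bash
python3 -c "
from h import *
s=r.get_state(); T=toolT(s); print('F tool',T[:3,:3].T@s['contact_force'],'M tool',T[:3,:3].T@s['moment'],'yaw',np.degrees(np.arctan2(T[1,0],T[0,0])))"
python3 -m pendant '[[0,0,-0.3,0,0,0],[0,0,-0.2,0,0,0],[0,0,0,0,0,0],[0,0,0,0,0,0],[0,0,0,0,0,0]]'
python3 - <<'E'
from h import *
s=r.get_state(); T=toolT(s); print('F tool',T[:3,:3].T@s['contact_force'],'M tool',T[:3,:3].T@s['moment'],'yaw',np.degrees(np.arctan2(T[1,0],T[0,0])),T[:3,3],T[:3,2])
im,d=optics.snapshot('wrist'); np.savez('w8.npz',im=im,d=d,T=T)
# white line on the grip bar, sub-pixel, in tool frame at top plane depth
g=im.min(-1); m=np.zeros_like(g); m[215:300,300:335]=(g[215:300,300:335]>140)
v,u=np.nonzero(m); print(len(u),u.min(),u.max(),v.min(),v.max(),'slope',np.polyfit(v,u,1)); W=cloud('wrist',d,T); q=(np.linalg.inv(T)@np.r_[np.nanmedian(W[m>0],0),1])[:3]; print(q)
for vv in (v.min()-.5,v.max()+.5): 
    P=ray('wrist',(u.mean(),vv),T[2,3]+.0197,T); print((np.linalg.inv(T)@np.r_[P,1])[:3].round(4))
E
```

```text
F tool [  1.42275239  -1.03000016 -10.67015472] M tool [ 0.32929467  0.13738052 -0.00415728] yaw 29.919754831703546
clock: 19.42
tool_pos: [0.519, -0.0707, 0.1182]
eef_rot: [0.966, 0.258, -0.001, -0.0]
contact_force: [-0.3, -0.2, -1.3]
opening: 0.141
finger_force: 60.0
F tool [-0.31211109  0.03560777  1.322856  ] M tool [-0.02994756 -0.00335892 -0.03823779] yaw 29.884532871868934 [ 0.51900608 -0.07068159  0.11824332] [-1.41447322e-03 -2.35885709e-04 -9.99998972e-01]
199 300 334 215 292 slope [-4.65095339e-02  3.28916860e+02]
[ 0.0130216   0.00022645 -0.01983721]
[ 0.0305  0.0005 -0.0197]
[-0.0112  0.0005 -0.0197]
```

```bash
python3 -m pendant '[[0,0,0,0,0,0],[0,0,0,0,0,0],[0,0,0,0,0,0]]'
python3 - <<'E'
from h import *
z=np.load('w8.npz'); im,d,T=z['im'],z['d'],z['T']; g=im.min(-1); m=np.zeros_like(g); m[215:300,300:335]=(g[215:300,300:335]>150)
n,l,st,ce=cv2.connectedComponentsWithStats(m)
for i in range(1,n):
    if st[i,4]>25:
        v,u=np.nonzero(l==i); print(st[i],'slope du/dv',np.polyfit(v,u,1)[0].round(3))
        for vv in (v.min()-.5,v.max()+.5):
            uu=np.polyval(np.polyfit(v,u,1),vv); print('  ',(np.linalg.inv(T)@np.r_[ray('wrist',(uu,vv),T[2,3]+.0197,T),1])[:3].round(4))
z=np.load('w5.npz'); im,T=z['im'],z['T']; g=im.min(-1); cu,cv_=np.int32(proj('wrist',[.49885,.26639,.04],T)); m=np.zeros_like(g); m[cv_-40:cv_+40,cu-12:cu+12]=g[cv_-40:cv_+40,cu-12:cu+12]>120
n,l,st,ce=cv2.connectedComponentsWithStats(m)
for i in range(1,n):
    if 15<st[i,4]<400:
        v,u=np.nonzero(l==i); Tk=np.eye(4); Tk[:2,:2]=[[np.cos(.4966),-np.sin(.4966)],[np.sin(.4966),np.cos(.4966)]]
        print('pick',st[i],[(Tk[:2,:2]@(ray('wrist',(u.mean(),vv),.04,T)[:2]-[.49885,.26639])).round(4) for vv in (v.min()-.5,v.max()+.5)])
move([.5206,-.07,.1182])
E
```

```text
clock: 19.72
tool_pos: [0.5195, -0.0704, 0.1185]
eef_rot: [0.966, 0.258, -0.0, -0.0]
contact_force: [0.1, -0.1, -0.2]
opening: 0.141
finger_force: 60.0
[315 232   5  33 165] slope du/dv 0.0
   [ 0.022   0.0003 -0.0197]
   [ 0.0046  0.0003 -0.0197]
pick [302 158  24  20 383] [array([0.0389, 0.0013]), array([0.0201, 0.0011])]
pick [313 177   4  18  63] [array([0.0211, 0.    ]), array([ 0.0036, -0.0002])]
TCP [ 0.5195 -0.0704  0.1185] shift/25mm [0.046 0.007 0.012]
```

The knob's centre is about 0.95 mm ahead of the TCP in the grip, so the present pose is already the right one. I press straight down here.

```bash
python3 -m pendant '[[0,0,0.2,0,0,0],[0,0,0.1,0,0,0],[0,0,0,0,0,0],[0,0,0,0,0,0]]'; python3 -m pendant '[[0,0,0.08,0,0,0],[0,0,0,0,0,0],[0,0,0,0,0,0]]';  python3 -m pendant '[[0,0,0.06,0,0,0],[0,0,0,0,0,0],[0,0,0,0,0,0]]'; python3 -c "
from h import *
s=r.get_state(); T=toolT(s); print('F tool',T[:3,:3].T@s['contact_force'],'M tool',T[:3,:3].T@s['moment'])"
```

```text
clock: 20.05
tool_pos: [0.5199, -0.0704, 0.1113]
eef_rot: [0.966, 0.258, 0.0, 0.0]
contact_force: [-0.9, -0.9, 4.3]
opening: 0.143
finger_force: 60.0
clock: 20.3
tool_pos: [0.5199, -0.0705, 0.1094]
eef_rot: [0.966, 0.258, 0.0, 0.0]
contact_force: [0.2, 0.4, 5.1]
opening: 0.137
finger_force: 60.0
clock: 20.55
tool_pos: [0.5199, -0.0704, 0.108]
eef_rot: [0.966, 0.258, 0.0, 0.0]
contact_force: [-0.3, 0.3, 6.5]
opening: 0.143
finger_force: 60.0
F tool [-0.07841172 -0.37713325 -6.48149945] M tool [ 0.03785735 -0.01686695  0.00200725]
```

```bash
python3 -m pendant '[[0,0,0,0,0,0.022],[0,0,0,0,0,0]]' | grep -E 'pos|contact';python3 -m pendant '[[0,0,0,0,0,0.022],[0,0,0,0,0,0]]' | grep -E 'pos|contact'; python3 -m pendant '[[0,0,0,0,0,0.022],[0,0,0,0,0,0]]' | grep -E 'pos|contact'
```

```text
tool_pos: [0.5199, -0.0705, 0.108]
contact_force: [-0.1, 0.4, 6.2]
tool_pos: [0.5199, -0.0706, 0.1081]
contact_force: [-0.3, 0.9, 5.4]
tool_pos: [0.52, -0.0706, 0.1081]
contact_force: [0.2, 0.8, 5.8]
```

```bash
python3 -m pendant '[[0,0,0,0,0,-0.033],[0,0,0,0,0,-0.033],[0,0,0,0,0,0]]' | grep -E 'pos|contact';python3 -m pendant '[[0,0,0,0,0,-0.022],[0,0,0,0,0,0]]' | grep -E 'pos|contact'; python3 -m pendant '[[0,0,0,0,0,-0.022],[0,0,0,0,0,0]]' | grep -E 'pos|contact'; python3 -c "
from h import *
T=toolT(); print('yaw',np.degrees(np.arctan2(T[1,0],T[0,0])))"
```

```text
tool_pos: [0.5201, -0.0704, 0.1081]
contact_force: [-0.6, -0.6, 5.8]
tool_pos: [0.5201, -0.0703, 0.1081]
contact_force: [-1.2, -0.1, 5.2]
tool_pos: [0.5201, -0.0703, 0.1081]
contact_force: [-0.2, -0.3, 5.8]
yaw 37.98098707092596
```

```bash
python3 -m pendant '[[0,0,-0.05,0,0,0.022],[0,0,0,0,0,0.022],[0,0,0,0,0,0]]' | grep -E 'pos|contact';for i in 1; do python3 -m pendant '[[0.03,0,0,0,0,0],[0,0,0,0,0,0],[0,0,0,0,0,0]]' | grep -E 'pos|contact'; python3 -m pendant '[[0.03,0,0,0,0,0],[0,0,0,0,0,0],[0,0,0,0,0,0]]' | grep -E 'pos|contact'; python3 -m pendant '[[0.03,0,0,0,0,0],[0,0,0,0,0,0],[0,0,0,0,0,0]]' | grep -E 'pos|contact'; python3 -m pendant '[[0.03,0,0,0,0,0],[0,0,0,0,0,0],[0,0,0,0,0,0]]' | grep -E 'pos|contact'; done
```

```text
tool_pos: [0.5201, -0.0705, 0.1093]
contact_force: [0.4, -0.3, 5.0]
tool_pos: [0.5202, -0.0704, 0.109]
contact_force: [-0.6, -1.9, 5.3]
tool_pos: [0.5203, -0.0703, 0.1088]
contact_force: [-1.5, -0.9, 4.7]
tool_pos: [0.5206, -0.0701, 0.1088]
contact_force: [-1.6, -2.2, 5.7]
tool_pos: [0.521, -0.0696, 0.1087]
contact_force: [-1.3, -1.7, 4.8]
```

```bash
python3 -m pendant '[[0.03,0,0,0,0,0],[0,0,0,0,0,0],[0,0,0,0,0,0]]' | grep -E 'pos|contact'; python3 -m pendant '[[0.03,0,0,0,0,0],[0,0,0,0,0,0],[0,0,0,0,0,0]]' | grep -E 'pos|contact'; python3 -m pendant '[[0.03,0,0,0,0,0],[0,0,0,0,0,0],[0,0,0,0,0,0]]'
python3 - <<'E'
from h import *
s=r.get_state(); T=toolT(s); print('F tool',T[:3,:3].T@s['contact_force'],'yaw',np.degrees(np.arctan2(T[1,0],T[0,0])))
E
```

```text
tool_pos: [0.5216, -0.0692, 0.1087]
contact_force: [-0.7, -1.1, 6.0]
tool_pos: [0.5223, -0.0688, 0.1087]
contact_force: [-2.2, -1.0, 5.3]
clock: 23.63
tool_pos: [0.5244, -0.0674, 0.1086]
eef_rot: [0.966, 0.258, 0.0, -0.0]
contact_force: [0.0, -0.5, -0.7]
opening: 0.139
finger_force: 60.0
F tool [-0.23439066  0.4251602   0.6843812 ] yaw 29.947706478521468
```

The contact force has dropped to zero, so the bore seems to have caught. I press on down gently.

```bash
python3 -m pendant '[[0,0,0.06,0,0,0],[0,0,0,0,0,0],[0,0,0,0,0,0]]' | grep -E 'pos|contact'; python3 -m pendant '[[0,0,0.1,0,0,0],[0,0,0,0,0,0],[0,0,0,0,0,0]]'
python3 - <<'E'
from h import *
s=r.get_state(); T=toolT(s); print('F tool',T[:3,:3].T@s['contact_force'],'yaw',np.degrees(np.arctan2(T[1,0],T[0,0])))
im,d=optics.snapshot('wrist'); np.savez('w9.npz',im=im,d=d,T=T)
g=im.min(-1); m=np.zeros_like(g); m[215:300,300:335]=(g[215:300,300:335]>150)
n,l,st,ce=cv2.connectedComponentsWithStats(m)
for i in range(1,n):
    if st[i,4]>25: print(st[i], (np.linalg.inv(T)@np.r_[ray('wrist',(ce[i][0],st[i,1]-.5),T[2,3]+.0197,T),1])[:3].round(4))
E
```

```text
tool_pos: [0.5241, -0.0676, 0.1071]
contact_force: [-0.5, -0.2, -0.5]
clock: 24.13
tool_pos: [0.5241, -0.0678, 0.1047]
eef_rot: [0.966, 0.258, -0.0, -0.0]
contact_force: [-0.6, 0.4, -1.5]
opening: 0.144
finger_force: 60.0
F tool [-0.3382516  -0.67519207  1.50488195] yaw 29.904026407407052
[314 232   6  33 167] [ 0.022   0.0003 -0.0197]
```

```bash
python3 -m pendant '[[0,0,0.12,0,0,0],[0,0,0,0,0,0],[0,0,0,0,0,0]]' | grep -E 'pos|contact'; python3 -m pendant '[[0,0,0.12,0,0,0],[0,0,0,0,0,0],[0,0,0,0,0,0]]'| grep -E 'pos|contact' ; python3 -m pendant '[[0,0,0.06,0,0,0],[0,0,0,0,0,0],[0,0,0,0,0,0]]'
python3 - <<'E'
from h import *
s=r.get_state(); T=toolT(s); print('F tool',T[:3,:3].T@s['contact_force'],'M',T[:3,:3].T@s['moment'])
E
```

```text
tool_pos: [0.5242, -0.0678, 0.1018]
contact_force: [-0.8, -0.4, -1.4]
tool_pos: [0.5242, -0.0678, 0.0988]
contact_force: [-0.6, -0.1, -1.1]
clock: 24.93
tool_pos: [0.5242, -0.0678, 0.0974]
eef_rot: [0.966, 0.258, -0.0, 0.0]
contact_force: [0.0, 0.3, -1.3]
opening: 0.139
finger_force: 60.0
F tool [ 0.19478432 -0.2472622   1.28657962] M [-0.03070359  0.05994546 -0.01831193]
```

```bash
python3 -m pendant '[[0,0,0.06,0,0,0],[0,0,0,0,0,0],[0,0,0,0,0,0]]' | grep -E 'pos|contact'; python3 -m pendant '[[0,0,0.06,0,0,0],[0,0,0,0,0,0],[0,0,0,0,0,0]]'| grep -E 'pos|contact'
```

```text
tool_pos: [0.5243, -0.0678, 0.0962]
contact_force: [-0.0, 0.4, 3.1]
tool_pos: [0.5243, -0.0678, 0.0946]
contact_force: [-0.8, -0.5, 4.2]
```

The spring reaction starts exactly at the fully-on height (TCP 0.097), so the bore's roof is resting on the shaft. Now I press to the stop.

```bash
python3 -m pendant '[[0,0,0.1,0,0,0],[0,0,0,0,0,0],[0,0,0,0,0,0]]' | grep -E 'pos|contact'; python3 -m pendant '[[0,0,0.06,0,0,0],[0,0,0,0,0,0],[0,0,0,0,0,0],[0,0,0,0,0,0]]'
python3 - <<'E'
from h import *
s=r.get_state(); T=toolT(s); print('yaw',np.degrees(np.arctan2(T[1,0],T[0,0])),T[:3,2].round(3))
im,d=optics.snapshot('top'); W=cloud('top',d); m=(np.hypot(W[...,0]-.504,W[...,1]-.059)<.014)&(W[...,2]>.1)&(W[...,2]<.13)&(im.max(-1)<110); print('probe top',m.sum(),W[m].mean(0) if m.any() else '')
im,d=optics.snapshot('wrist'); W=cloud('wrist',d,T); m=(np.hypot(W[...,0]-.504,W[...,1]-.059)<.014)&(W[...,2]>.11)&(W[...,2]<.13); print('probe top wrist',m.sum(),W[m].mean(0) if m.any() else '')
g=im.min(-1); m=np.zeros_like(g); m[215:300,300:335]=(g[215:300,300:335]>150)
n,l,st,ce=cv2.connectedComponentsWithStats(m)
for i in range(1,n):
    if st[i,4]>25: print(st[i], (np.linalg.inv(T)@np.r_[ray('wrist',(ce[i][0],st[i,1]-.5),T[2,3]+.0197,T),1])[:3].round(4))
E
```

```text
tool_pos: [0.5243, -0.0678, 0.0922]
contact_force: [-1.4, 0.3, 6.3]
clock: 26.02
tool_pos: [0.5244, -0.0678, 0.0918]
eef_rot: [0.966, 0.258, 0.0, 0.0]
contact_force: [-3.1, 1.0, 17.0]
opening: 0.143
finger_force: 60.0
yaw 29.903371554421025 [ 0.001 -0.    -1.   ]
probe top 23 [0.49867557 0.05929138 0.11372444]
probe top wrist 1411 [0.50470446 0.05817118 0.11495236]
[315 232   5  33 165] [ 0.022   0.0003 -0.0197]
```

```bash
python3 -c "
from plant import r
print(r.finish_job())"
```

```text
the job is handed in; nothing more can be done
None
```

The job is handed in at about 26 s on the clock: the probe is home and released in the dock, and the knob is on the D-shaft, still gripped at 60 N and held against its stop with about 17 N. It went on about 5 mm from where I had measured the shaft, and the hand-in gave no verdict.

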